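# Square a lamp lens into the corner of its light-check jig

## Task

Take the orange pusher out of its holder and with its white foot nudge the red lens across the jig until it lies flush against both dark fences; finish with a gentle push of about 7 N on its cut corner, so that it bears firmly on both fences at once. The lens chips easily: touch it only with the pusher, never press it with more than 15 N, and keep it flat on the jig. Then hang the pusher upright in its holder again, let go, and leave the other things on the bench where they are.

Things in the scene. Friction and masses are not known exactly. Their poses are not given: they have to be found in the camera images.
- jig: Fixed white light-check plate 200 (x) x 240 (y) x 12 mm on the bench, turned up to 0.35 rad. Origin: centre of its underside; its top is 12 mm above. Two dark steel fences, 12 mm thick and 16 mm higher than that top, meet in a square inner corner at its +x, +y end; the -x and -y sides are open.
- fence_far: The jig's dark fence along its +x side, 240 mm long, 12 mm thick, 16 mm high; its inner face is the plane x = 85 mm of the jig. Origin: centre of its underside (jig 91, 0, 12 mm), axes as the jig's.
- fence_left: The jig's dark fence along its +y side, 185 mm long, 12 mm thick, 16 mm high; its inner face is the plane y = 105 mm of the jig. Origin: centre of its underside (jig -7.5, 111, 12 mm), axes as the jig's.
- jig_corner (a point): The inner corner where the two fences' inner faces meet, at the level of the jig's top (jig 85, 105, 12 mm).
- lens: Loose flat red lamp lens, 90 (x) x 120 (y) x 10 mm, about 130 g, lying on the jig 10 to 75 mm short of the fences, turned up to 0.25 rad. Origin: centre of the underside of the full rectangle. Its -x, -y corner is cut at 45 degrees with 30 mm legs: the -x face keeps y = -30 to 60, the -y face x = -15 to 45 mm. Home: axes as the jig's, +x face on the far fence, +y face on the left fence.
- lens_corner (a point): The lens's sharp corner opposite the cut (lens 45, 60, 0 mm); when home it is at jig_corner.
- lens_cut (a point): Middle of the lens's 42 mm wide cut face, at half thickness (lens -30, -45, 5 mm); the face looks along -x -y of the lens at 45 degrees. The lens is polished and slips with a friction of about 0.24 to 0.36.
- holder: Fixed grey holder: 74 x 74 x 5 mm foot with an open square pocket on it, 54 x 54 mm outside, walls 5 mm, inside 44 x 44 mm, rim 38 mm above the bench. The pusher hangs in it by its flange, which rests on the rim. Origin: centre of its underside. It stands in any of three places on the bench's right.
- pusher: Tool, 90 g. Orange handle 26 x 26 mm, 35 to 105 mm above the origin; black round flange 60 mm wide at 30 to 35 mm; below it a white round foot, 20 mm wide, 0 to 30 mm, set 7 mm off the handle's axis on a tight eccentric: its direction differs each time and the pose does not tell it. Origin: on the handle's axis at the foot's underside, 8 mm above the holder's; x, y square to the handle.
- amber_lens: Bystander: small orange plate 50 x 80 x 8 mm lying on the bench to the left. Origin: centre of the underside.
- bulb_tin: Bystander: round steel tin with a blue cap, 54 mm diameter, 38 mm high, on the bench's right. Origin: centre of the underside.
- relay: Bystander: black relay block 34 x 34 x 32 mm, on the bench's right. Origin: centre of the underside.
- multimeter: Bystander: yellow multimeter 170 x 85 x 46 mm lying on the bench's left. Origin: centre of the underside.
- driver: Bystander: screwdriver with a red handle lying at the back right of the bench. Origin: on its underside.
Mind the look-alikes: they are no part of the job. Leave any yellow look-alike of the holder alone.

How it is judged:
On the way, in this order (a step that is already met when the one before it is completed fails the run):
1. the pusher has been lifted out of its holder (z of pusher in the frame of holder above 0.042 m), for 0.1 s.
2. the pusher presses the lens into the corner: it bears on both fences at once (more than 1 N on each) (contact force between lens and fence_far above 1 N and contact force between lens and fence_left above 1 N and contact force between pusher and lens above 0.7 N and x of lens_corner in the frame of jig above 0.0835 m and y of lens_corner in the frame of jig above 0.1035 m), for 0.15 s.
At the end, for the whole second after the job is handed in: The lens lies flat on the jig, flush with both fences (corner within 1.5 mm of each fence, square within 0.016 rad), and the pusher hangs upright in its holder with its flange down on the rim, released and at rest (x of lens_corner in the frame of jig above 0.0835 m and y of lens_corner in the frame of jig above 0.1035 m and angle between the x axis of lens and the x axis of jig, either way round below 0.016 rad and z of lens in the frame of jig below 0.0145 m and angle between lens's own z axis and vertical below 0.03 rad and horizontal distance between pusher and holder below 0.012 m and z of pusher in the frame of holder below 0.012 m and angle between pusher's own z axis and vertical below 0.1 rad and linear speed of each of lens, pusher below 0.01 m/s); the robot touches nothing.
It fails at once if the lens is pushed with more than 15 N (contact force between pusher and lens above 15 N).
It fails at once if the robot itself touches the lens (contact force between any of the fingers, the arm and lens above 0.5 N).
It fails at once if the lens is tipped up or leaves the jig (angle between lens's own z axis and vertical above 0.12 rad or z of lens in the frame of jig above 0.022 m or z of lens in the frame of jig below 0.006 m).
It fails at once if a bystander is moved by more than 15 mm (distance of any of amber_lens, bulb_tin, relay, multimeter, driver from where it was at the start of the episode above 0.015 m).
It also fails if it takes over 72 s, if anything falls off the work surface, if the arm or the gripper's body presses on something with over 40 N, if the wrist force passes 120 N, or if a joint passes its speed limit or range.

## Robot

A 6-joint arm with a two-finger parallel gripper is mounted at the origin on the work surface. World frame = base frame: x ahead of the robot, y to its left, z up, the work surface at z = 0. Lengths are in m, angles in rad, forces in N, time in s.
With the tool pointing down it reaches from about 0.25 to 0.775 m from the base axis. Payload 4 kg.
Tool frame: the origin (TCP) lies on the centre line of the jaws, within the pads' length; the fingertips stand r.tcp_to_tips ahead of it and the grasp point (between the pads) lies 6 mm ahead of it (r.tcp_to_tips is the distance from the TCP to the fingertips, in m); x points along the fingers, y is the direction in which the jaws open and shut, and the axes are right-handed (so a half turn about x gives the same grasp; the last joint's range is limited). The gripper opens to 94 mm and grips with 3 to 60 N. Pads are 16 mm wide; open, the fingers measure 119 mm over their backs; the gripper's body (75 mm by 177 mm) begins 78 mm behind the grasp point.
Start: joints at [1.142, 0.087, 1.371, -0, 1.684, -0.103], TCP at [0.176, 0.521, 0.231] pointing down, gripper open.
Joint ranges: [-3.1, 3.1], [-0.76, 2.03], [0.27, 2.55], [-1.08, 4.22], [0.17, 2.65], [-2.57, 2.57]. Speed limits (rad/s): [2.79, 2.79, 3.14, 3.14, 3.14, 3.14].

## Interface

Orientations are given as a rotation vector (axis times angle).
In Python, from workcell import r gives the robot as it stands. The module is installed in compiled form; this text tells all that it offers.
- The arm moves only by the tool servo_tool, never from a script. Its argument "rows" is a list of rows, each an object with "dp": the shift along the tool's x, y, z in units of 60 mm (1.0 is 60 mm), a list of three; "delta_rot": the turn, a rotation vector about the tool's x, y, z in units of 6 degrees (1.0 is 6 degrees), a list of three. In form: [{"dp": [tx, ty, tz], "delta_rot": [ax, ay, az]}, ...]. A call has 1 to 20 rows; each row is the pose to reach, as a shift and turn from the pose commanded when the call began, along the tool's axes at that moment; what a row does not reach only later rows make up. A row lasts 1/8 s, in which the tool goes at most 62.5 mm and 10.7 degrees, less where a joint would pass 70% of its speed; a pose out of reach is approached as far as the arm can. A call with a gripper value outside its range is refused whole. "claw" is the opening, from 0 (shut) to 1 (fully open), set as the call begins (left out, the last holds). The fingers move at their own pace and stop on an object; the grip force is fixed at half the most. Time passes only in rows, so rows that repeat a pose let the fingers close. It gives the time, the measured TCP pose, the force and the opening at its end, in the units of the state.
- r.get_state(): the state, without advancing time (a new reading comes with each control period).
- r.get_image(name): name is "side" or "top"; returns a dict with "img" (420x560x3 uint8, red, green, blue), "camera_matrix" (3x3 intrinsics, pixels), "distortion" ([k1, k2, p1, p2, k3] as OpenCV has them; the pictures are not rectified), "world_to_cam" (4x4, takes a point from world to camera coordinates). Camera axes: x right, y down, z forward; pixel columns grow to the right and rows downward; lengths in m; the calibration is good to about 2 mm. A picture is of the moment at which its call begins. There is no depth.
- r.hand_in(): hands the job in, once; it reports no verdict.
The state is a dict: "time_s": time; "joints": joint angles; "qvel": joint speeds; "joint_torque": joint torques, N m; "ee_pos": TCP position; "ee_rot": TCP orientation; "ft_force": force on the tool from outside, world axes, zero at the start; "moment": the same for the moment, N m; "opening": opening from 0.0 (shut) to 1.0 (fully open).
Only numpy, scipy, OpenCV 4.12 (cv2) and the standard library are available. Lean on these libraries where they do the work, as an engineer would, in place of code of your own. Each camera call takes 0.05 s, during which the arm holds its last target. There are 200 camera calls.

## Working session

There is one attempt and no reset: what is moved stays moved. The work goes in short steps, Python scripts to look and compute and a tool call to move; the robot and the scene stay as the last step left them, time stands still between calls to the robot, and variables do not carry over. Pictures are saved under pics/ and viewed, about 8 in all and at most 12, crops included, and the job is handed in when it is done.

Besides the shell and the picture viewer there is one more tool, called after "Request:" as name([rows], argument=value, ...), one row to a line, values as JSON. servo_tool: Moves the arm, as the interface text tells. Its arguments: {"type":"object","properties":{"rows":{"type":"array","items":{"type":"object","properties":{"dp":{"type":"array","items":{"type":"number"}},"delta_rot":{"type":"array","items":{"type":"number"}}}}},"claw":{"type":"number"}},"required":["rows"]}

```bash
mkdir -p pics
cat > h.py <<'E'
import numpy as np, cv2
from workcell import r
def grab(n,save=None):
    d=r.get_image(n)
    if save: cv2.imwrite('pics/'+save,d['img'][:,:,::-1])
    return d
def cast(d,px,z):
    px=np.atleast_2d(np.array(px,float))
    u=cv2.undistortPoints(px[:,None],np.array(d['camera_matrix'],float),np.array(d['distortion'],float))[:,0]
    T=np.array(d['world_to_cam']);R=T[:3,:3];c=-R.T@T[:3,3]
    v=np.c_[u,np.ones(len(u))]@R
    return (c+v*((z-c[2])/v[:,2])[:,None])
def proj(d,P):
    T=np.array(d['world_to_cam']);P=np.atleast_2d(np.array(P,float))
    return cv2.projectPoints(P,cv2.Rodrigues(T[:3,:3])[0],T[:3,3],np.array(d['camera_matrix'],float),np.array(d['distortion'],float))[0][:,0]
E
python3 - <<'E'
from h import *
a=grab('top','t0.png');b=grab('side','s0.png')
for d in(a,b):
    T=np.array(d['world_to_cam']);print(-T[:3,:3].T@T[:3,3],T[2,:3],d['camera_matrix'][0])
s=r.get_state();print(s,r.tcp_to_tips)
E
```

```text
[ 0.37118065 -0.03105885  1.15978978] [ 0.14874191  0.02263679 -0.98861692] [386.89183125   0.         274.73681232]
[-0.05043793 -0.60603109  1.03831073] [ 0.45187699  0.44536612 -0.77295291] [485.06299846   0.         278.60894883]
{'time_s': 0.1, 'joints': array([ 1.14192374e+00,  8.78809282e-02,  1.37211827e+00, -1.91693707e-05,
        1.68358078e+00, -1.03084787e-01]), 'qvel': array([-0.00025591, -0.00189962, -0.00364046,  0.00103895, -0.00181966,
       -0.00053591]), 'joint_torque': array([ 1.93626438e-03, -3.41252768e+01, -3.03301513e+01,  7.18628406e-02,
        3.04784894e-02, -1.10131496e-04]), 'ee_pos': array([0.17584556, 0.52065924, 0.22941357]), 'ee_rot': array([ 0.25417235,  1.55613764, -0.2572033 ]), 'ft_force': array([ 1.67001546,  0.19138663, -0.95712715]), 'moment': array([ 0.01611149,  0.04847259, -0.00937239]), 'opening': 1.0029897542591417} 0.025
```

View pics/t0.png

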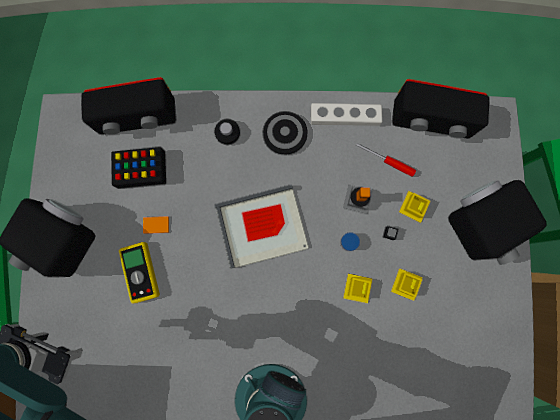

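View pics/s0.png

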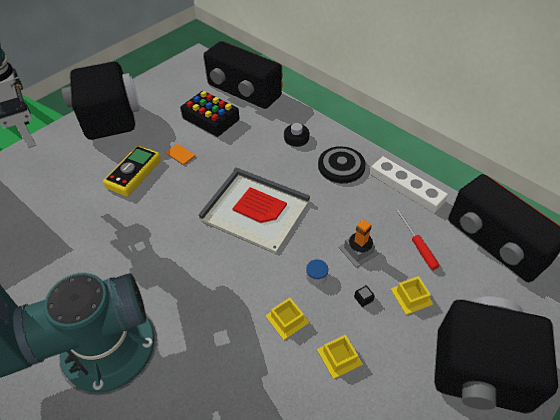

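Top view: the jig is at about (264,227), the red lens on it, the grey holder with the orange pusher at (360,197), three yellow look-alike holders at (415,206), (358,288) and (407,284), the tin at (350,241) and the relay at (391,233). The grey holder at (360,197) is the one meant, because it is grey and holds the pusher. I'll enlarge it and measure.

```bash
cat > m.py <<'E'
from h import *
def comp(m,near):
    n,l,s,c=cv2.connectedComponentsWithStats(m.astype(np.uint8))
    k=[i for i in range(1,n) if s[i,4]>25]
    i=min(k,key=lambda i:np.hypot(*(c[i]-near)));return l==i,c[i],s[i]
def hsv(d): return cv2.cvtColor(d['img'],cv2.COLOR_RGB2HSV).astype(int)
def lens(d,near):
    h=hsv(d);m,c,s=comp(((h[...,0]<6)|(h[...,0]>174))&(h[...,1]>130)&(h[...,2]>90),near)
    m=cv2.morphologyEx(m.astype(np.uint8),cv2.MORPH_CLOSE,np.ones((5,5)))
    cn=max(cv2.findContours(m,0,1)[0],key=cv2.contourArea)
    return cn[:,0],cv2.approxPolyDP(cn,3.5,True)[:,0]
E
python3 - <<'E'
from m import *
a=grab('top');b=grab('side')
for n,d,q in(('top',a,(264,223)),('side',b,(260,205))):
    cn,p=lens(d,q);print(n,len(cn),p.tolist(),cast(d,p,.022)[:,:2].round(4).tolist())
    h=hsv(d);m=(h[...,0]>6)&(h[...,0]<16)&(h[...,1]>130)&(h[...,2]>60)
    mm,c,s=comp(m,(363,194) if n=='top' else (362,235))
    print(c,s,cast(d,c,.113))
    v=h[...,2][mm];print(np.percentile(v,[5,25,50,75,95]))
    h_=h[...,2]; top=mm&(h_>np.percentile(v,95)*.9);ys,xs=np.nonzero(top);print('top face?',xs.mean(),ys.mean(),len(xs),cast(d,(xs.mean(),ys.mean()),.113))
c1=cv2.resize(a['img'][165:225,330:430],None,fx=6,fy=6,interpolation=2)
c2=cv2.resize(a['img'][175:275,205:320],None,fx=5,fy=5,interpolation=2)[:, :]
c3=cv2.resize(b['img'][205:275,325:415],None,fx=6,fy=6,interpolation=2)
cv2.imwrite('pics/c1.png',np.vstack([np.hstack([c1[:300,60:500],c3[:300,:360]]) ,c2[:300,:][:,:0].reshape(300,0,3) if 0 else np.zeros((1,800,3),np.uint8)])[:,:,::-1])
cv2.imwrite('pics/c2.png',c2[:,:,::-1])
E
```

```text
top 125 [[280, 204], [242, 213], [248, 241], [277, 234], [284, 223]] [[0.5695, -0.0203], [0.5408, 0.0926], [0.4576, 0.0725], [0.4796, -0.0127], [0.5125, -0.0329]]
[360.90526316 195.04210526] [356 187  14  14  95] [[ 0.58172056 -0.24403974  0.113     ]]
[ 72.   98.  122.  155.5 194.6]
top face? 366.1 189.7 10 [[ 0.5969977  -0.25880255  0.113     ]]
side 117 [[233, 207], [261, 222], [275, 219], [286, 203], [250, 187]] [[0.4649, 0.0763], [0.4803, -0.0162], [0.513, -0.0364], [0.5737, -0.0198], [0.5477, 0.0948]]
[361.86545455 233.45090909] [354 220  17  27 275] [[ 0.57118082 -0.26803925  0.113     ]]
[ 74.  127.  144.  162.5 211. ]
top face? 363.66101694915255 224.72881355932202 59 [[ 0.59487534 -0.25531438  0.113     ]]
```

View pics/c1.png

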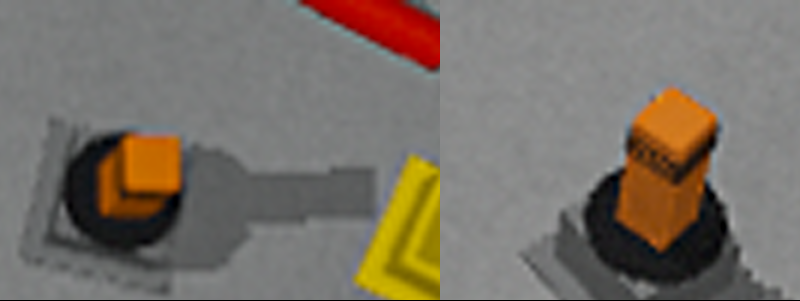

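View pics/c2.png

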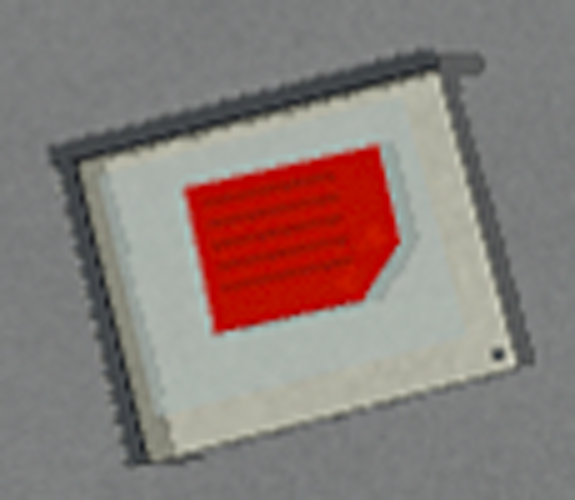

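The crop shows the grey holder with the pusher's top face at about px (365,192) in the top view and (364,225) in the side view. In the jig crop the fences are at the top and left, the cut corner is at the lower right, and the jig's inner corner is at about px (221,207).

```bash
cat > fit.py <<'E'
from m import *
def rigid(L,W):
    L=np.array(L,float);W=np.array(W,float)[:,:2];lc,wc=L.mean(0),W.mean(0)
    H=(L-lc).T@(W-wc);th=np.arctan2(H[0,1]-H[1,0],H[0,0]+H[1,1])
    R=np.array([[np.cos(th),-np.sin(th)],[np.sin(th),np.cos(th)]]);t=wc-R@lc
    return th,t,(W-(L@R.T+t))
LL=np.array([[45,-60],[45,60],[-45,60],[-45,-30],[-15,-60]])/1000
E
python3 - <<'E'
from fit import *
a=grab('top');b=grab('side')
J=[(52,150,97,117,28),(435,52,97,-120,28),(130,462,-100,117,28),(82,163,85,105,12),(438,73,85,-120,12),(147,460,-100,105,12)]
W=[cast(a,(205+x/5-.4,175+y/5-.4),z/1e3)[0] for x,y,_,_,z in J]
th,t,e=rigid([(q[2]/1e3,q[3]/1e3) for q in J],W);print('jig',th,t,(e*1e3).round(1).tolist())
R=np.array([[np.cos(th),-np.sin(th)],[np.sin(th),np.cos(th)]])
for d,p in((a,[[280,204],[242,213],[248,241],[277,234],[284,223]]),(b,[[286,203],[250,187],[233,207],[261,222],[275,219]])):
    l=rigid(LL,cast(d,np.array(p)+0.,.022));print('lens',l[0],l[1],(l[2]*1e3).round(1).tolist())
    RL=np.array([[np.cos(l[0]),-np.sin(l[0])],[np.sin(l[0]),np.cos(l[0])]])
    print('corner in jig',R.T@(RL@[.045,.06]+l[1]-t),'cut',RL@[-.03,-.045]+l[1])
P=cast(a,[(364.9,191.9),(340+115/6,165+200/6)],.113);print('push top',P)
print(cast(b,(363.8,224.9),.113))
print('flange top z.043',cast(a,(340+121/6-.4,165+190/6-.4),.043),cast(b,(325+215/6-.4,205+224/6-.4),.043))
print('edge',cast(a,[(340+123/6,165+192/6),(340+181/6,165+193/6)],.113))
E
```

```text
jig 0.2621903143474261 [0.50398103 0.03588733] [[-3.1, -0.4], [-2.2, 0.7], [3.3, -2.1], [0.3, -1.4], [0.0, 1.5], [1.7, 1.6]]
lens 0.24228626450042334 [0.51346903 0.02638299] [[-2.1, 0.8], [-1.9, -2.8], [2.2, -1.3], [2.6, 0.8], [-0.8, 2.5]]
corner in jig [0.0528855  0.04745371] cut [ 0.4951418  -0.02450033]
lens 0.2120585449653643 [0.51761344 0.02622994] [[-0.5, 3.1], [-1.2, 0.5], [4.0, 0.9], [0.4, -3.6], [-2.6, -0.8]]
corner in jig [0.05861346 0.04480881] cut [ 0.49775672 -0.02407624]
push top [[ 0.59073496 -0.25532551  0.113     ]
 [ 0.57240912 -0.23904481  0.113     ]]
[[ 0.59468804 -0.25587303  0.113     ]]
flange top z.043 [[ 0.59207863 -0.25484102  0.043     ]] [[ 0.59463615 -0.25599608  0.043     ]]
edge [[ 0.57620317 -0.24281096  0.113     ]
 [ 0.57612796 -0.26965927  0.113     ]]
```

```bash
cat > go.py <<'E'
from h import *
from scipy.spatial.transform import Rotation as Ro
def plan(pos,jaw=None,cur=None):
    "delta (units) from measured pose to pos with tool down and jaw axis at world yaw jaw (mod pi)"
    s=r.get_state();R=Ro.from_rotvec(s['ee_rot']);M=R.as_matrix()
    p=s['ee_pos']
    y0=np.arctan2(M[1,1],M[0,1])
    if jaw is None: jaw=y0
    jaw=y0+(jaw-y0+np.pi/2)%np.pi-np.pi/2
    y=np.array([np.cos(jaw),np.sin(jaw),0]);x=np.array([0,0,-1.]);T=Ro.from_matrix(np.c_[x,y,np.cross(x,y)])
    print('t',s['time_s'],'p',p.round(4),'jaw',y0.round(4),'->',round(jaw,3),'tilt',M[:,0].round(3),'q',s['joints'].round(2),'F',s['ft_force'].round(2),'op',round(s['opening'],3))
    print('dp',(M.T@(np.array(pos)-p)/.06).round(3).tolist(),'rot',((R.inv()*T).as_rotvec()/np.radians(6)).round(3).tolist())
E
python3 - <<'E'
from go import *
plan([.593,-.255,.20],np.pi/2)
plan([.593,-.255,.20],0)
E
```

```text
t 0.3 p [0.176  0.5209 0.2301] jaw 1.245 -> 1.571 tilt [-0.    -0.001 -1.   ] q [ 1.14  0.09  1.37 -0.    1.68 -0.1 ] F [-0.39 -0.    0.64] op 1.0
dp [0.508, -10.027, 10.724] rot [-3.111, -0.002, 0.006]
t 0.3 p [0.176  0.5209 0.2301] jaw 1.245 -> 0.0 tilt [-0.    -0.001 -1.   ] q [ 1.14  0.09  1.37 -0.    1.68 -0.1 ] F [-0.39 -0.    0.64] op 1.0
dp [0.508, -10.027, 10.724] rot [11.889, 0.004, 0.006]
```

Request:
servo_tool([
  {"dp":[0,-1,1.07],"delta_rot":[-0.4,0,0]},
  {"dp":[0,-2,2.14],"delta_rot":[-0.8,0,0]},
  {"dp":[0,-2.7,2.9],"delta_rot":[-1,0,0]},
  {"dp":[0,-3.4,3.64],"delta_rot":[-1.2,0,0]},
  {"dp":[0,-4,4.3],"delta_rot":[-1.4,0,0]},
  {"dp":[0,-4.7,5.0],"delta_rot":[-1.6,0,0]},
  {"dp":[0,-5.4,5.78],"delta_rot":[-1.8,0,0]},
  {"dp":[0,-6.1,6.52],"delta_rot":[-2,0,0]},
  {"dp":[0,-6.8,7.27],"delta_rot":[-2.2,0,0]},
  {"dp":[0,-7.5,8.0],"delta_rot":[-2.4,0,0]},
  {"dp":[0.1,-8.2,8.77],"delta_rot":[-2.6,0,0]},
  {"dp":[0.2,-8.8,9.4],"delta_rot":[-2.8,0,0]},
  {"dp":[0.3,-9.4,10.05],"delta_rot":[-3,0,0]},
  {"dp":[0.4,-9.8,10.5],"delta_rot":[-3.1,0,0]},
  {"dp":[0.5,-10.03,10.72],"delta_rot":[-3.1,0,0]},
  {"dp":[0.5,-10.03,10.72],"delta_rot":[-3.1,0,0]},
  {"dp":[0.5,-10.03,10.72],"delta_rot":[-3.1,0,0]},
], claw=1)

```text
time_s: 2.42
ee_pos: [0.5926, -0.2534, 0.2012]
ee_rot: [0.0, 1.57, 0.001]
ft_force: [0.2, -0.1, -0.5]
opening: 1.0
```

Run:
```python
from go import *
b=grab('side','s1.png');cv2.imwrite('pics/s1c.png',cv2.resize(b['img'][120:290,270:470],None,fx=4,fy=3.5,interpolation=2)[:,:,::-1])
plan([.5935,-.255,.079],np.pi/2)
```

```text
t 2.475 p [ 0.5927 -0.2533  0.2016] jaw 1.5713 -> 1.571 tilt [ 0.001  0.    -1.   ] q [-0.49  0.3   1.17  0.    1.66 -2.06] F [ 0.49  0.54 -0.15] op 1.0
dp [2.043, -0.029, 0.012] rot [0.004, 0.01, -0.0]
```

View pics/s1c.png

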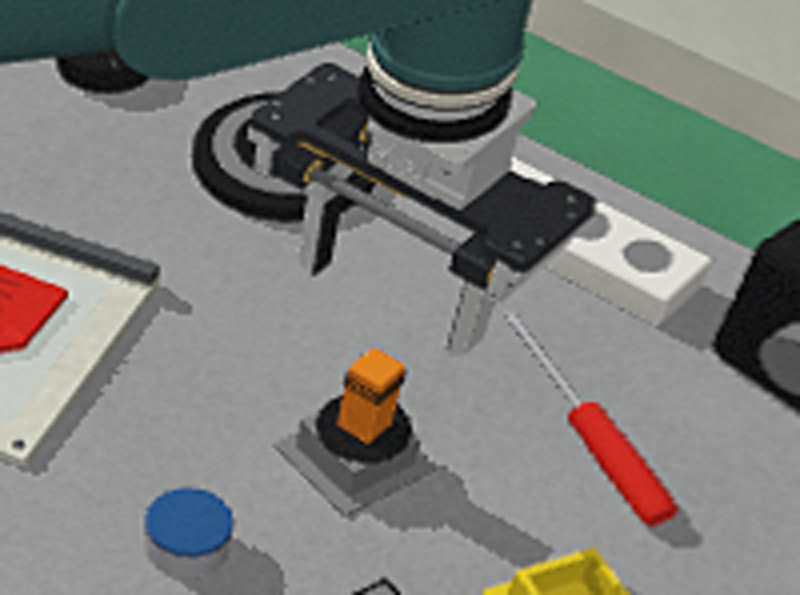

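The gripper stands centred above the pusher (crop about (375,380)). Next I descend and grip.

Request:
servo_tool([
  {"dp":[0.6,0,0],"delta_rot":[0,0,0]},
  {"dp":[1.2,-0.02,0.01],"delta_rot":[0,0,0]},
  {"dp":[1.7,-0.03,0.01],"delta_rot":[0,0,0]},
  {"dp":[2.04,-0.03,0.01],"delta_rot":[0,0,0]},
  {"dp":[2.04,-0.03,0.01],"delta_rot":[0,0,0]},
  {"dp":[2.04,-0.03,0.01],"delta_rot":[0,0,0]},
])

```text
time_s: 3.22
ee_pos: [0.5943, -0.2568, 0.08]
ee_rot: [-0.0, 1.568, -0.002]
ft_force: [-0.1, 0.2, 0.8]
opening: 1.002
```

Request:
servo_tool([
  {"dp":[0,0,0]},
  {"dp":[0,0,0]},
  {"dp":[0,0,0]},
  {"dp":[0,0,0]},
  {"dp":[0,0,0]},
  {"dp":[0,0,0]},
  {"dp":[0,0,0]},
  {"dp":[0,0,0]},
], claw=0)

```text
invalid input at $.rows[0]: expected keys dp, delta_rot
```

Request:
servo_tool([
  {"dp":[0,0,0],"delta_rot":[0,0,0]},
  {"dp":[0,0,0],"delta_rot":[0,0,0]},
  {"dp":[0,0,0],"delta_rot":[0,0,0]},
  {"dp":[0,0,0],"delta_rot":[0,0,0]},
  {"dp":[0,0,0],"delta_rot":[0,0,0]},
  {"dp":[0,0,0],"delta_rot":[0,0,0]},
  {"dp":[0,0,0],"delta_rot":[0,0,0]},
  {"dp":[0,0,0],"delta_rot":[0,0,0]},
], claw=0)

```text
time_s: 4.22
ee_pos: [0.5934, -0.2566, 0.078]
ee_rot: [0.001, 1.571, -0.001]
ft_force: [-0.1, 1.0, -0.2]
opening: 0.275
```

Request:
servo_tool([
  {"dp":[-0.3,0,0],"delta_rot":[0,0,0]},
  {"dp":[-0.8,0,0],"delta_rot":[0,0,0]},
  {"dp":[-1.5,0,0],"delta_rot":[0,0,0]},
  {"dp":[-2.2,0,0],"delta_rot":[0,0,0]},
  {"dp":[-2.9,0,-0.4],"delta_rot":[0,0,0]},
  {"dp":[-3.6,0,-0.8],"delta_rot":[0,0,0]},
  {"dp":[-4.3,0,-1.2],"delta_rot":[0,1,-0.6]},
  {"dp":[-4.8,0,-1.5],"delta_rot":[0,2.2,-1.4]},
  {"dp":[-5,0,-1.5],"delta_rot":[0,3.5,-2.2]},
  {"dp":[-5,0,-1.5],"delta_rot":[0,4.8,-3]},
  {"dp":[-5,0,-1.5],"delta_rot":[0,6,-3.8]},
  {"dp":[-5,0,-1.5],"delta_rot":[0,7,-4.5]},
  {"dp":[-5,0,-1.5],"delta_rot":[0,7,-4.5]},
  {"dp":[-5,0,-1.5],"delta_rot":[0,7,-4.5]},
  {"dp":[-5,0,-1.5],"delta_rot":[0,7,-4.5]},
])

```text
time_s: 6.1
ee_pos: [0.5027, -0.2572, 0.3802]
ee_rot: [-0.406, 2.263, -0.413]
ft_force: [0.3, 0.0, -0.6]
opening: 0.275
```

Run:
```python
from go import *
import pickle
b=grab('side','s2.png');s=r.get_state();pickle.dump((b,s),open('v1.pkl','wb'))
plan([.5,-.25,.3],np.pi/2)
u=proj(b,s['ee_pos'])[0].astype(int);print(u)
x,y=u;cv2.imwrite('pics/s2c.png',cv2.resize(b['img'][max(0,y-50):y+90,x-80:x+80],None,fx=5,fy=4,interpolation=2)[:,:,::-1])
```

```text
t 6.15 p [ 0.5027 -0.2572  0.38  ] jaw 1.7452 -> 1.571 tilt [-0.642 -0.412 -0.647] q [-0.25  0.49  0.8  -0.86  2.32 -2.27] F [-0.06  0.17 -0.91] op 0.274
dp [0.842, 0.667, 0.8] rot [-0.034, -6.963, 4.493]
[351 167]
```

View pics/s2c.png

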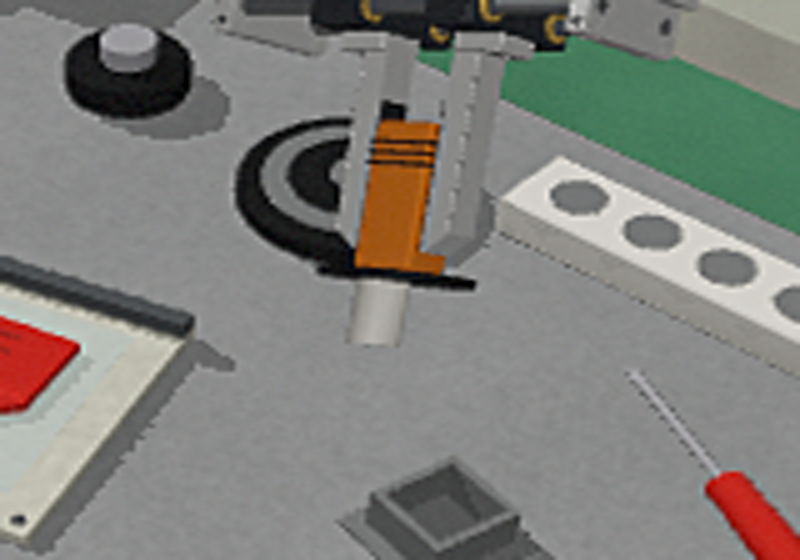

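The foot is clearly visible. The flange is centred at about crop (397,278) and the foot axis at about (382,284), so the foot is offset about 5.8 mm to the image left. For the other component I roll the hand for a second view.

Request:
servo_tool([
  {"dp":[0,0,0],"delta_rot":[1.5,0,0]},
  {"dp":[0,0,0],"delta_rot":[3,0,0]},
  {"dp":[0,0,0],"delta_rot":[4.5,0,0]},
  {"dp":[0,0,0],"delta_rot":[6,0,0]},
  {"dp":[0,0,0],"delta_rot":[7.5,0,0]},
  {"dp":[0,0,0],"delta_rot":[9,0,0]},
  {"dp":[0,0,0],"delta_rot":[10.5,0,0]},
  {"dp":[0,0,0],"delta_rot":[12,0,0]},
  {"dp":[0,0,0],"delta_rot":[13.5,0,0]},
  {"dp":[0,0,0],"delta_rot":[15,0,0]},
  {"dp":[0,0,0],"delta_rot":[15,0,0]},
  {"dp":[0,0,0],"delta_rot":[15,0,0]},
])

```text
time_s: 7.65
ee_pos: [0.5031, -0.2569, 0.3787]
ee_rot: [0.412, 1.314, -1.893]
ft_force: [0.8, -0.5, -0.4]
opening: 0.272
```

```bash
cat > foot.py <<'E'
from go import *
import pickle
def foot(b,s,name):
    # sample the foot's projected centreline offset: rectify a patch along the tool axis, scan rows across
    M=Ro.from_rotvec(s['ee_rot']).as_matrix();p=s['ee_pos']
    T=np.array(b['world_to_cam']);c=-T[:3,:3].T@T[:3,3]
    v=p+M[:,0]*.055-c;v/=np.linalg.norm(v)
    w=np.cross(M[:,0],v);w/=np.linalg.norm(w)   # lateral dir
    g=cv2.cvtColor(b['img'],cv2.COLOR_RGB2GRAY).astype(np.float32)
    lat=np.arange(-.035,.0351,.0005);rows=[]
    for z in np.arange(-.04,.08,.0005):
        q=proj(b,p+M[:,0]*z+lat[:,None]*w).astype(np.float32)
        rows.append(cv2.remap(b['img'],q[None,:,0],q[None,:,1],1)[0])
    im=np.array(rows);cv2.imwrite('pics/'+name,cv2.resize(im,None,fx=2.5,fy=2.5)[:,:,::-1])
    return im,M.T@w,M.T@v
E
python3 - <<'E'
from foot import *
b=grab('side');s=r.get_state();pickle.dump((b,s),open('v2.pkl','wb'))
i1,w1,v1=foot(*pickle.load(open('v1.pkl','rb')),'f1.png');i2,w2,v2=foot(b,s,'f2.png')
print('w',w1.round(3),w2.round(3),'v',v1.round(2),v2.round(2))
cv2.imwrite('pics/f12.png',np.hstack([cv2.resize(i,None,fx=2.5,fy=2.5) for i in(i1,i2)])[:,:,::-1])
E
```

```text
w [-0.    -0.842  0.539] [0.    0.535 0.845] v [-0.02  0.54  0.84] [-0.02  0.84 -0.54]
```

View pics/f12.png

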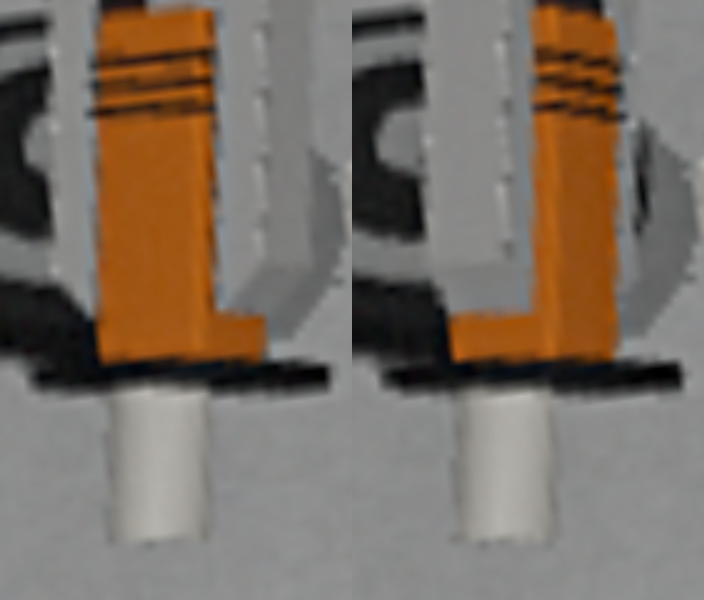

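The flange and foot edges give a foot offset of (y +0.8, z −7.0) mm in tool axes, 7.0 mm long as the description says. I go upright above the standoff point at the cut.

Run:
```python
from go import *
plan([.482,-.045,.16],1.047)
```

```text
t 7.7 p [ 0.5032 -0.2568  0.3785] jaw -0.2129 -> 1.047 tilt [-0.644 -0.413 -0.644] q [-0.25  0.49  0.8  -0.86  2.32 -0.71] F [ 0.12  0.06 -0.58] op 0.279
dp [1.117, 1.509, -4.725] rot [-9.337, 0.407, 8.674]
```

Request:
servo_tool([
  {"dp":[0.1,0.15,-0.47],"delta_rot":[-0.93,0.04,0.87]},
  {"dp":[0.22,0.3,-0.95],"delta_rot":[-1.87,0.08,1.73]},
  {"dp":[0.33,0.45,-1.42],"delta_rot":[-2.8,0.12,2.6]},
  {"dp":[0.45,0.6,-1.89],"delta_rot":[-3.73,0.16,3.47]},
  {"dp":[0.56,0.75,-2.36],"delta_rot":[-4.67,0.2,4.34]},
  {"dp":[0.67,0.9,-2.84],"delta_rot":[-5.6,0.24,5.2]},
  {"dp":[0.78,1.06,-3.31],"delta_rot":[-6.54,0.28,6.07]},
  {"dp":[0.89,1.21,-3.78],"delta_rot":[-7.47,0.33,6.94]},
  {"dp":[1.0,1.36,-4.25],"delta_rot":[-8.4,0.37,7.8]},
  {"dp":[1.12,1.51,-4.73],"delta_rot":[-9.34,0.41,8.67]},
  {"dp":[1.12,1.51,-4.73],"delta_rot":[-9.34,0.41,8.67]},
  {"dp":[1.12,1.51,-4.73],"delta_rot":[-9.34,0.41,8.67]},
  {"dp":[1.12,1.51,-4.73],"delta_rot":[-9.34,0.41,8.67]},
])

```text
time_s: 9.32
ee_pos: [0.4832, -0.0453, 0.1604]
ee_rot: [0.41, 1.53, -0.413]
ft_force: [0.2, 0.9, -1.3]
opening: 0.272
```

Run:
```python
from go import *
plan([.482,-.045,.0865],1.047)
```

```text
t 9.325 p [ 0.4832 -0.0453  0.1604] jaw 1.046 -> 1.047 tilt [ 0.001 -0.002 -1.   ] q [-0.21 -0.03  1.63 -0.    1.54 -1.25] F [ 0.24  0.86 -1.31] op 0.272
dp [1.231, -0.004, -0.023] rot [-0.009, 0.019, 0.014]
```

Request:
servo_tool([
  {"dp":[0.4,0,0],"delta_rot":[0,0,0]},
  {"dp":[0.8,0,0],"delta_rot":[0,0,0]},
  {"dp":[1.1,0,-0.02],"delta_rot":[0,0,0]},
  {"dp":[1.23,0,-0.02],"delta_rot":[0,0,0]},
  {"dp":[1.23,0,-0.02],"delta_rot":[0,0,0]},
  {"dp":[1.23,0,-0.02],"delta_rot":[0,0,0]},
])

```text
time_s: 10.07
ee_pos: [0.4819, -0.0445, 0.0864]
ee_rot: [0.41, 1.53, -0.412]
ft_force: [1.2, 0.2, -1.6]
opening: 0.28
```

Run:
```python
from go import *
b=grab('side');plan([.482,-.045,.0865],1.047)
cv2.imwrite('pics/s3c.png',cv2.resize(b['img'][150:260,180:340],None,fx=5,fy=5,interpolation=2)[:,:,::-1])
```

```text
t 10.125 p [ 0.4819 -0.0445  0.0864] jaw 1.0463 -> 1.047 tilt [ 0.001 -0.001 -1.   ] q [-0.21  0.02  1.74 -0.    1.39 -1.25] F [-0.27  0.64 -1.03] op 0.275
dp [-0.001, -0.006, 0.005] rot [-0.006, 0.017, 0.006]
```

View pics/s3c.png

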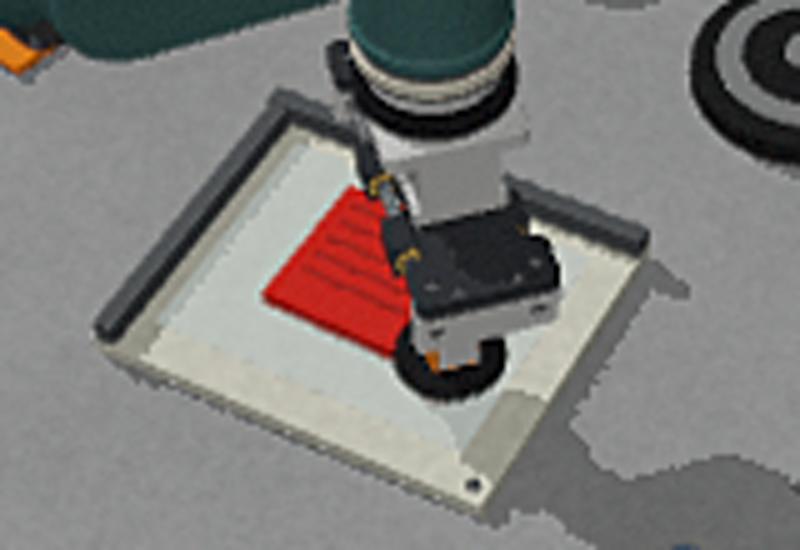

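View: the jig, fences and lens are all visible. The foot is hidden under the flange, by the lens's cut corner at crop (400,350), as planned. First part of the push:

Request:
servo_tool([
  {"dp":[0,0.06,0],"delta_rot":[0,0,0]},
  {"dp":[0,0.12,0],"delta_rot":[0,0,0]},
  {"dp":[0,0.17,0],"delta_rot":[0,0,0]},
  {"dp":[0,0.2,0],"delta_rot":[0,0,0]},
  {"dp":[0,0.23,0],"delta_rot":[0,0,0]},
  {"dp":[0,0.26,0],"delta_rot":[0,0,0]},
  {"dp":[0,0.29,0],"delta_rot":[0,0,0]},
  {"dp":[0,0.32,0],"delta_rot":[0,0,0]},
  {"dp":[0,0.36,0],"delta_rot":[0,0,0]},
  {"dp":[0,0.4,0],"delta_rot":[0,0,0]},
  {"dp":[0,0.44,0],"delta_rot":[0,0,0]},
  {"dp":[0,0.48,0],"delta_rot":[0,0,0]},
  {"dp":[0,0.52,0],"delta_rot":[0,0,0]},
  {"dp":[0,0.56,0],"delta_rot":[0,0,0]},
  {"dp":[0,0.6,0],"delta_rot":[0,0,0]},
  {"dp":[0,0.6,0],"delta_rot":[0,0,0]},
])

```text
time_s: 12.12
ee_pos: [0.4992, -0.0129, 0.0852]
ee_rot: [0.41, 1.532, -0.411]
ft_force: [0.6, 0.0, -1.4]
opening: 0.28
```

Run:
```python
from fit import *
from go import *
b=grab('side');a=grab('top');plan([.482,-.045,.0865],1.047)
cv2.imwrite('pics/s4c.png',np.hstack([cv2.resize(i,(400,400),interpolation=2) for i in (b['img'][150:250,190:310],a['img'][170:270,210:320])])[:,:,::-1])
for n,d in(('s',b),('t',a)):
    h=hsv(d);m=((h[...,0]<6)|(h[...,0]>174))&(h[...,1]>130)&(h[...,2]>90)
    _,p=lens(d,(250,200) if n=='s' else (255,215));print(n,p.tolist(),cast(d,p,.022)[:,:2].round(4).tolist())
```

```text
t 12.225 p [ 0.4991 -0.013   0.0852] jaw 1.0465 -> 1.047 tilt [-0.001 -0.001 -1.   ] q [-0.14  0.05  1.7  -0.    1.39 -1.19] F [-0.59 -0.56 -0.49] op 0.276
dp [-0.021, -0.605, 0.02] rot [-0.005, -0.004, 0.009]
s [[248, 182], [231, 204], [254, 214], [257, 198]] [[0.5572, 0.1127], [0.4685, 0.0881], [0.4868, 0.0169], [0.5323, 0.0513]]
t [[251, 235], [268, 231], [253, 223]] [[0.4755, 0.0641], [0.4881, 0.014], [0.5113, 0.059]]
```

View pics/s4c.png

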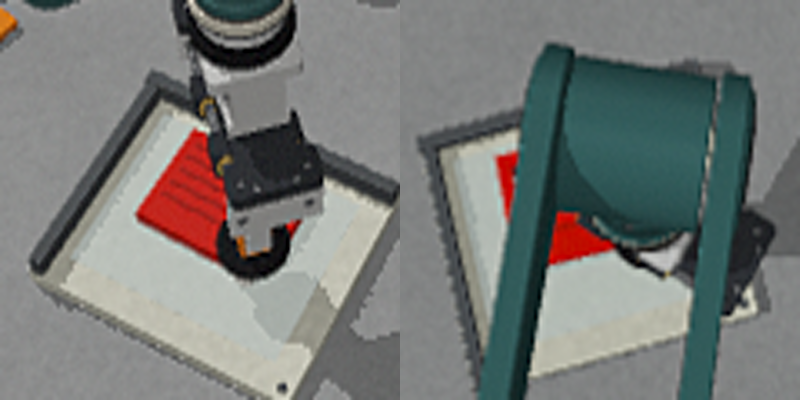

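The lens followed. Its +y edge is now at about yaw 0.27, nearly square with the jig, and forces are small. I continue, drifting a little to the left along the cut.

Request:
servo_tool([
  {"dp":[-0.01,0.03,-0.01],"delta_rot":[0,0,0]},
  {"dp":[-0.01,0.06,-0.02],"delta_rot":[0,0,0]},
  {"dp":[-0.01,0.09,-0.03],"delta_rot":[0,0,0]},
  {"dp":[-0.01,0.12,-0.04],"delta_rot":[0,0,0]},
  {"dp":[-0.01,0.15,-0.05],"delta_rot":[0,0,0]},
  {"dp":[-0.01,0.18,-0.06],"delta_rot":[0,0,0]},
  {"dp":[-0.01,0.21,-0.06],"delta_rot":[0,0,0]},
  {"dp":[-0.01,0.23,-0.07],"delta_rot":[0,0,0]},
  {"dp":[-0.01,0.25,-0.07],"delta_rot":[0,0,0]},
  {"dp":[-0.01,0.27,-0.07],"delta_rot":[0,0,0]},
  {"dp":[-0.01,0.28,-0.07],"delta_rot":[0,0,0]},
  {"dp":[-0.01,0.28,-0.07],"delta_rot":[0,0,0]},
])

```text
time_s: 13.72
ee_pos: [0.5039, 0.0036, 0.0858]
ee_rot: [0.41, 1.532, -0.412]
ft_force: [0.1, 0.1, -1.6]
opening: 0.28
```

```bash
cat > chk.py <<'E'
from fit import *
from go import *
import sys
b=grab('side');plan([.482,-.045,.0865],1.047)
_,p=lens(b,(245,200));W=cast(b,p,.022)[:,:2];th=.262;R=np.array([[np.cos(th),-np.sin(th)],[np.sin(th),np.cos(th)]])
print(p.tolist(),((W-[.504,.0359])@R*1e3).round(1).tolist(),r.get_state()['moment'].round(2))
if len(sys.argv)>1: cv2.imwrite('pics/'+sys.argv[1],cv2.resize(b['img'][145:265,190:330],None,fx=5,fy=5,interpolation=2)[:,:,::-1])
E
python3 chk.py
```

```text
t 13.775 p [0.5039 0.0036 0.0858] jaw 1.0464 -> 1.047 tilt [-0.001 -0.001 -1.   ] q [-0.1   0.06  1.69 -0.    1.39 -1.15] F [-0.1  -0.17 -1.06] op 0.275
dp [-0.011, -0.883, 0.09] rot [-0.006, -0.004, 0.01]
[[247, 177], [229, 197], [252, 210], [253, 190]] [[86.7, 73.0], [-1.8, 78.1], [-12.1, -2.1], [51.7, 32.3]] [-0.08  0.05  0.03]
```

```bash
python3 chk.py s5c.png
```

```text
t 13.825 p [0.5039 0.0035 0.0858] jaw 1.0463 -> 1.047 tilt [-0.001 -0.001 -1.   ] q [-0.11  0.06  1.69 -0.    1.39 -1.15] F [-0.54  0.   -0.77] op 0.275
dp [-0.011, -0.883, 0.09] rot [-0.006, -0.004, 0.01]
[[247, 177], [229, 197], [252, 210], [253, 190]] [[86.7, 73.0], [-1.8, 78.1], [-12.1, -2.1], [51.7, 32.3]] [-0.04  0.06  0.01]
```

View pics/s5c.png

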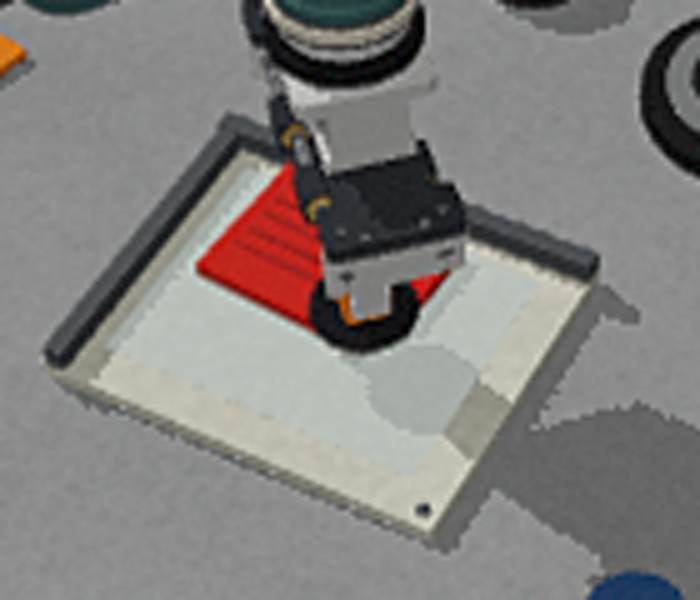

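The lens looks turned slightly clockwise, because my contact point is too far left. I back off, shift right along the cut and push on.

Request:
servo_tool([
  {"dp":[0,-0.05,0],"delta_rot":[0,0,0]},
  {"dp":[0,-0.07,0],"delta_rot":[0,0,0]},
  {"dp":[0,-0.07,0.06],"delta_rot":[0,0,0]},
  {"dp":[0,-0.07,0.13],"delta_rot":[0,0,0]},
  {"dp":[0,-0.07,0.13],"delta_rot":[0,0,0]},
  {"dp":[0,-0.04,0.13],"delta_rot":[0,0,0]},
  {"dp":[0,0,0.13],"delta_rot":[0,0,0]},
  {"dp":[0,0.02,0.13],"delta_rot":[0,0,0]},
  {"dp":[0,0.04,0.13],"delta_rot":[0,0,0]},
  {"dp":[0,0.06,0.13],"delta_rot":[0,0,0]},
  {"dp":[0,0.08,0.13],"delta_rot":[0,0,0]},
  {"dp":[0,0.1,0.13],"delta_rot":[0,0,0]},
  {"dp":[0,0.1,0.13],"delta_rot":[0,0,0]},
])

```text
time_s: 15.45
ee_pos: [0.5137, 0.0049, 0.0858]
ee_rot: [0.41, 1.532, -0.412]
ft_force: [0.3, -1.4, -1.0]
opening: 0.278
```

```bash
cat >> chk.py <<'E'
# edge lines: +y face (between upper end and left corner), -x face
cn,_=lens(b,(245,200));A=p[1];B=max(p.tolist(),key=lambda q:q[1])
U=min(p.tolist(),key=lambda q:q[1]);L=min(p.tolist(),key=lambda q:q[0])
def edge(P,Q):
    P,Q=np.array(P,float),np.array(Q,float);l=np.linalg.norm(Q-P);u=(Q-P)/l;n=np.array([-u[1],u[0]])
    s=(cn-P)@u;k=(abs((cn-P)@n)<2)&(s>3)&(s<l-3)
    w=((cast(b,cn[k],.022)[:,:2]-[.504,.0359])@R).astype(np.float32)
    f=cv2.fitLine(w,cv2.DIST_HUBER,0,.01,.01).ravel();return np.arctan(f[1]/f[0]) if abs(f[0])>abs(f[1]) else -np.arctan(f[0]/f[1]),w.mean(0)*1e3,k.sum()
print('+y face',edge(U,L),'-x face',edge(L,B))
E
python3 chk.py
```

```text
t 15.5 p [0.5137 0.0049 0.0858] jaw 1.0465 -> 1.047 tilt [-0.001 -0.001 -1.   ] q [-0.1   0.08  1.67 -0.    1.39 -1.15] F [-0.43  0.14 -0.33] op 0.278
dp [-0.011, -0.985, -0.041] rot [-0.005, -0.004, 0.009]
[[246, 176], [229, 197], [256, 210], [256, 190]] [[88.8, 77.5], [-1.8, 78.1], [-7.0, -11.7], [55.6, 24.9]] [-0.    0.04  0.04]
+y face (np.float32(-0.061036505), array([44.194138, 78.69295 ], dtype=float32), np.int64(16)) -x face (np.float32(-0.05644448), array([-5.862672, 30.333591], dtype=float32), np.int64(23))
```

Request:
servo_tool([
  {"dp":[0,0.03,0],"delta_rot":[0,0,0]},
  {"dp":[0,0.05,-0.02],"delta_rot":[0,0,0]},
  {"dp":[0,0.08,-0.04],"delta_rot":[0,0,0]},
  {"dp":[0,0.11,-0.06],"delta_rot":[0,0,0]},
  {"dp":[0,0.13,-0.08],"delta_rot":[0,0,0]},
  {"dp":[0,0.15,-0.1],"delta_rot":[0,0,0]},
  {"dp":[0,0.17,-0.12],"delta_rot":[0,0,0]},
  {"dp":[0,0.19,-0.14],"delta_rot":[0,0,0]},
  {"dp":[0,0.21,-0.16],"delta_rot":[0,0,0]},
  {"dp":[0,0.23,-0.17],"delta_rot":[0,0,0]},
  {"dp":[0,0.23,-0.17],"delta_rot":[0,0,0]},
])

```text
time_s: 16.88
ee_pos: [0.5117, 0.0221, 0.0857]
ee_rot: [0.41, 1.532, -0.412]
ft_force: [1.0, -0.9, -0.0]
opening: 0.275
```

```bash
python3 chk.py
```

```text
t 16.925 p [0.5117 0.022  0.0858] jaw 1.0465 -> 1.047 tilt [-0.001 -0.    -1.   ] q [-0.07  0.08  1.67 -0.    1.39 -1.11] F [ 0.12  0.38 -0.21] op 0.278
dp [-0.011, -1.215, 0.131] rot [-0.005, -0.005, 0.009]
[[240, 174], [224, 195], [250, 207], [250, 186]] [[87.5, 97.0], [-2.1, 94.4], [-5.5, 8.1], [60.8, 47.5]] [0.02 0.07 0.02]
+y face (np.float32(0.00066777633), array([42.013317, 95.661674], dtype=float32), np.int64(16)) -x face (np.float32(-0.020092204), array([-4.038116, 49.136257], dtype=float32), np.int64(22))
```

Request:
servo_tool([
  {"dp":[0,0.02,-0.01],"delta_rot":[0,0,0]},
  {"dp":[0,0.04,-0.03],"delta_rot":[0,0,0]},
  {"dp":[0,0.06,-0.04],"delta_rot":[0,0,0]},
  {"dp":[0,0.07,-0.05],"delta_rot":[0,0,0]},
  {"dp":[0,0.08,-0.06],"delta_rot":[0,0,0]},
  {"dp":[0,0.09,-0.07],"delta_rot":[0,0,0]},
  {"dp":[0,0.09,-0.07],"delta_rot":[0,0,0]},
])

```text
time_s: 17.8
ee_pos: [0.5107, 0.0287, 0.0858]
ee_rot: [0.41, 1.532, -0.412]
ft_force: [-0.3, -0.0, -0.2]
opening: 0.276
```

```bash
python3 chk.py
```

```text
t 17.85 p [0.5107 0.0287 0.0858] jaw 1.0464 -> 1.047 tilt [-0.001 -0.001 -1.   ] q [-0.05  0.08  1.67 -0.    1.39 -1.1 ] F [ 1.03 -0.05 -0.51] op 0.279
dp [-0.011, -1.304, 0.201] rot [-0.006, -0.005, 0.01]
[[238, 173], [222, 194], [249, 206], [248, 185]] [[88.2, 104.2], [-1.6, 101.3], [-3.8, 12.3], [61.4, 54.5]] [-0.09  0.08 -0.01]
+y face (np.float32(0.0114038475), array([ 42.364777, 103.21791 ], dtype=float32), np.int64(16)) -x face (np.float32(0.011479334), array([-3.395469, 54.391525], dtype=float32), np.int64(23))
```

Request:
servo_tool([
  {"dp":[0,0.01,0],"delta_rot":[0,0,0]},
  {"dp":[0,0.02,0],"delta_rot":[0,0,0]},
  {"dp":[0,0.02,0],"delta_rot":[0,0,0]},
])

```text
time_s: 18.23
ee_pos: [0.5113, 0.0296, 0.0857]
ee_rot: [0.41, 1.532, -0.412]
ft_force: [-0.5, -1.2, 0.6]
opening: 0.276
```

Request:
servo_tool([
  {"dp":[0,0.01,0],"delta_rot":[0,0,0]},
  {"dp":[0,0.01,0],"delta_rot":[0,0,0]},
])

```text
time_s: 18.48
ee_pos: [0.5113, 0.0299, 0.0857]
ee_rot: [0.41, 1.533, -0.413]
ft_force: [-1.8, -0.9, -0.0]
opening: 0.274
```

Request:
servo_tool([
  {"dp":[0,0.01,0],"delta_rot":[0,0,0]},
  {"dp":[0,0.01,0],"delta_rot":[0,0,0]},
])

```text
time_s: 18.73
ee_pos: [0.5114, 0.0304, 0.0855]
ee_rot: [0.409, 1.533, -0.413]
ft_force: [-3.4, -2.6, -0.3]
opening: 0.277
```

Request:
servo_tool([
  {"dp":[0,0.01,0],"delta_rot":[0,0,0]},
  {"dp":[0,0.01,0],"delta_rot":[0,0,0]},
])

```text
time_s: 18.98
ee_pos: [0.5117, 0.031, 0.0854]
ee_rot: [0.409, 1.533, -0.413]
ft_force: [-4.5, -3.3, -0.1]
opening: 0.274
```

```bash
python3 chk.py; python3 -c "
from go import *
for i in range(4):
    r.get_image('side');print((r.get_state()['ft_force']@[.5,.866,0]).round(2))"
```

```text
t 19.025 p [0.5116 0.031  0.0854] jaw 1.0464 -> 1.047 tilt [-0.003 -0.001 -1.   ] q [-0.05  0.08  1.67 -0.    1.39 -1.1 ] F [-4.41 -3.35 -0.32] op 0.276
dp [-0.016, -1.343, 0.206] rot [-0.006, -0.014, 0.025]
[[237, 173], [222, 195], [248, 205], [248, 185]] [[86.8, 106.8], [-4.7, 99.3], [-2.0, 16.6], [61.4, 54.5]] [-0.86  0.87  0.04]
+y face (np.float32(0.012419005), array([ 41.035572, 105.73749 ], dtype=float32), np.int64(16)) -x face (np.float32(-0.002066807), array([-3.4901183, 57.569424 ], dtype=float32), np.int64(21))
-4.98
-5.12
-5.14
-4.65
```

The force is about 5.5 N but mostly against the far fence: jig x −5.1, y −2.1. I shift the push towards the left fence.

Request:
servo_tool([
  {"dp":[0,0.005,-0.01],"delta_rot":[0,0,0]},
  {"dp":[0,0.01,-0.02],"delta_rot":[0,0,0]},
  {"dp":[0,0.01,-0.02],"delta_rot":[0,0,0]},
])

```text
time_s: 19.6
ee_pos: [0.5115, 0.0312, 0.0855]
ee_rot: [0.408, 1.532, -0.414]
ft_force: [-2.4, -6.0, -1.6]
opening: 0.278
```

Request:
servo_tool([
  {"dp":[0,0.005,-0.01],"delta_rot":[0,0,0]},
  {"dp":[0,0.01,-0.02],"delta_rot":[0,0,0]},
  {"dp":[0,0.01,-0.02],"delta_rot":[0,0,0]},
])

```text
time_s: 19.98
ee_pos: [0.5111, 0.0315, 0.0856]
ee_rot: [0.407, 1.53, -0.415]
ft_force: [-0.5, -6.4, -1.9]
opening: 0.275
```

Request:
servo_tool([
  {"dp":[0,0.01,0.01],"delta_rot":[0,0,0]},
  {"dp":[0,0.01,0.02],"delta_rot":[0,0,0]},
  {"dp":[0,0.01,0.02],"delta_rot":[0,0,0]},
  {"dp":[0,0.01,0.02],"delta_rot":[0,0,0]},
])

```text
time_s: 20.48
ee_pos: [0.5115, 0.0315, 0.0855]
ee_rot: [0.407, 1.533, -0.416]
ft_force: [-3.4, -8.3, 0.5]
opening: 0.272
```

```bash
python3 chk.py
```

```text
t 20.525 p [0.5115 0.0315 0.0855] jaw 1.0462 -> 1.047 tilt [-0.003 -0.005 -1.   ] q [-0.05  0.08  1.67 -0.01  1.39 -1.09] F [-3.97 -7.01  0.97] op 0.276
dp [-0.009, -1.349, 0.214] rot [-0.008, 0.001, 0.055]
[[237, 173], [222, 195], [248, 205], [247, 183]] [[86.8, 106.8], [-4.7, 99.3], [-2.0, 16.6], [66.7, 60.9]] [-1.68  1.03  0.06]
+y face (np.float32(0.012419005), array([ 41.035572, 105.73749 ], dtype=float32), np.int64(16)) -x face (np.float32(0.013763027), array([-3.1975818, 57.7472   ], dtype=float32), np.int64(21))
```

About 8 N now acts on the cut, nearly symmetric (jig x −5.5, y −6). I retreat along the normal and lift.

Request:
servo_tool([
  {"dp":[0,-0.05,0],"delta_rot":[0,0,0]},
  {"dp":[0,-0.15,0],"delta_rot":[0,0,0]},
  {"dp":[0,-0.35,0],"delta_rot":[0,0,0]},
  {"dp":[0,-0.6,0],"delta_rot":[0,0,0]},
  {"dp":[-0.3,-0.8,0],"delta_rot":[0,0,0]},
  {"dp":[-1,-1,0],"delta_rot":[0,0,0]},
  {"dp":[-1.7,-1.3,0.2],"delta_rot":[0,0,0]},
  {"dp":[-2.3,-2,0.6],"delta_rot":[0,0,0]},
  {"dp":[-2.3,-2.7,1],"delta_rot":[0,0,0]},
  {"dp":[-2.3,-3.4,1.4],"delta_rot":[0,0,0]},
  {"dp":[-2.3,-3.7,1.6],"delta_rot":[0,0,0]},
  {"dp":[-2.3,-3.7,1.6],"delta_rot":[0,0,0]},
])

```text
time_s: 22.02
ee_pos: [0.484, -0.2076, 0.2245]
ee_rot: [0.413, 1.531, -0.413]
ft_force: [1.4, 0.2, -0.7]
opening: 0.276
```

```bash
python3 chk.py
python3 - <<'E'
from fit import *
from go import *
a=grab('top');b=grab('side')
cv2.imwrite('pics/e.png',np.hstack([cv2.resize(a['img'][175:275,205:305],(400,400),interpolation=2),cv2.resize(b['img'][160:240,200:280],(400,400),interpolation=2)])[:,:,::-1])
plan([.594,-.2567,.2],np.pi/2)
E
```

```text
t 22.075 p [ 0.4841 -0.2064  0.2244] jaw 1.0457 -> 1.047 tilt [-0.001  0.    -1.   ] q [-0.51  0.04  1.44 -0.    1.67 -1.56] F [-1.08 -0.24 -1.73] op 0.275
dp [2.298, 2.31, -1.377] rot [-0.012, -0.006, 0.001]
[[222, 192], [249, 206], [264, 202], [274, 187], [237, 173]] [[4.7, 105.4], [-3.8, 12.3], [27.8, -16.8], [89.1, -14.3], [86.8, 106.8]] [ 0.01 -0.02 -0.03]
+y face (np.float32(-0.0070278547), array([ 45.273342, 105.884964], dtype=float32), np.int64(14)) -x face (np.float32(0.0038626948), array([-3.0129638, 53.15259  ], dtype=float32), np.int64(20))
t 22.175 p [ 0.4843 -0.2054  0.2242] jaw 1.0478 -> 1.571 tilt [-0.001  0.    -1.   ] q [-0.51  0.04  1.44 -0.    1.67 -1.56] F [-0.22 -0.04 -1.21] op 0.277
dp [0.402, 0.173, 2.012] rot [-4.994, -0.007, 0.002]
```

View pics/e.png

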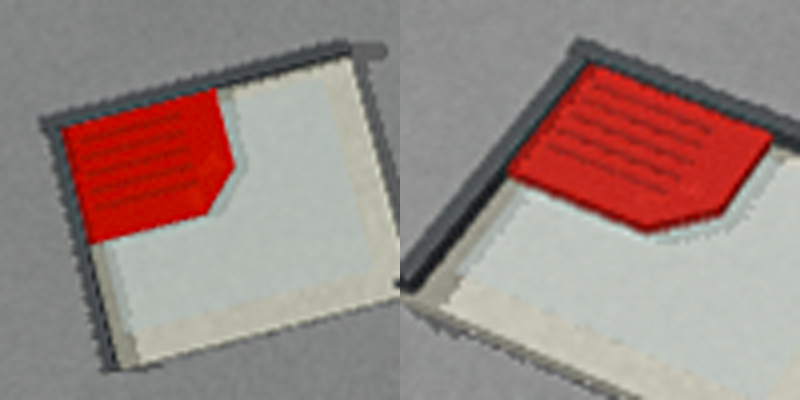

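The lens is flush with both fences in both views (its corner lies in the dark fence corner, and the edges are square within 0.01). Now I return the pusher.

Request:
servo_tool([
  {"dp":[0,0.03,0.3],"delta_rot":[-0.8,0,0]},
  {"dp":[0,0.06,0.8],"delta_rot":[-2,0,0]},
  {"dp":[0.1,0.1,1.3],"delta_rot":[-3.2,0,0]},
  {"dp":[0.2,0.15,1.7],"delta_rot":[-4.3,0,0]},
  {"dp":[0.4,0.17,2.01],"delta_rot":[-5,0,0]},
  {"dp":[0.4,0.17,2.01],"delta_rot":[-5,0,0]},
  {"dp":[0.4,0.17,2.01],"delta_rot":[-5,0,0]},
  {"dp":[0.4,0.17,2.01],"delta_rot":[-5,0,0]},
])

```text
time_s: 23.18
ee_pos: [0.5935, -0.2577, 0.2012]
ee_rot: [-0.001, 1.57, -0.002]
ft_force: [0.3, 0.8, -1.1]
opening: 0.273
```

Run:
```python
from go import *
plan([.594,-.2567,.14],np.pi/2)
for i in range(3): r.get_image('top')
plan([.594,-.2567,.079],np.pi/2)
```

```text
t 23.175 p [ 0.5935 -0.2577  0.2012] jaw 1.5702 -> 1.571 tilt [ 0.    -0.001 -1.   ] q [-0.5   0.31  1.17 -0.    1.66 -2.07] F [ 0.32  0.78 -1.07] op 0.273
dp [1.019, 0.018, 0.007] rot [-0.006, 0.003, 0.014]
t 23.325 p [ 0.5935 -0.2582  0.2009] jaw 1.5698 -> 1.571 tilt [ 0.    -0.001 -1.   ] q [-0.5   0.31  1.17 -0.    1.66 -2.07] F [-0.02 -0.52 -0.83] op 0.273
dp [2.031, 0.027, 0.008] rot [-0.009, 0.001, 0.014]
```

Request:
servo_tool([
  {"dp":[0.4,0.03,0.01],"delta_rot":[0,0,0]},
  {"dp":[0.8,0.03,0.01],"delta_rot":[0,0,0]},
  {"dp":[1.2,0.03,0.01],"delta_rot":[0,0,0]},
  {"dp":[1.4,0.03,0.01],"delta_rot":[0,0,0]},
  {"dp":[1.55,0.03,0.01],"delta_rot":[0,0,0]},
  {"dp":[1.7,0.03,0.01],"delta_rot":[0,0,0]},
  {"dp":[1.85,0.03,0.01],"delta_rot":[0,0,0]},
  {"dp":[1.95,0.03,0.01],"delta_rot":[0,0,0]},
  {"dp":[1.99,0.03,0.01],"delta_rot":[0,0,0]},
  {"dp":[1.99,0.03,0.01],"delta_rot":[0,0,0]},
])

```text
time_s: 24.58
ee_pos: [0.5942, -0.2566, 0.0805]
ee_rot: [-0.0, 1.572, -0.001]
ft_force: [0.5, -0.4, 0.1]
opening: 0.275
```

Request:
servo_tool([
  {"dp":[0.02,0,0],"delta_rot":[0,0,0]},
  {"dp":[0.03,0,0],"delta_rot":[0,0,0]},
  {"dp":[0.03,0,0],"delta_rot":[0,0,0]},
])

```text
time_s: 24.95
ee_pos: [0.5942, -0.2567, 0.0788]
ee_rot: [-0.0, 1.572, -0.001]
ft_force: [0.1, 0.5, -1.3]
opening: 0.273
```

Request:
servo_tool([
  {"dp":[0.015,0,0],"delta_rot":[0,0,0]},
  {"dp":[0.02,0,0],"delta_rot":[0,0,0]},
  {"dp":[0.02,0,0],"delta_rot":[0,0,0]},
])

```text
time_s: 25.32
ee_pos: [0.5943, -0.2567, 0.078]
ee_rot: [-0.0, 1.571, -0.002]
ft_force: [-0.7, 0.2, 2.0]
opening: 0.278
```

Request:
servo_tool([
  {"dp":[0,0,0],"delta_rot":[0,0,0]},
  {"dp":[0,0,0],"delta_rot":[0,0,0]},
  {"dp":[0,0,0],"delta_rot":[0,0,0]},
  {"dp":[0,0,0],"delta_rot":[0,0,0]},
  {"dp":[0,0,0],"delta_rot":[0,0,0]},
  {"dp":[0,0,0],"delta_rot":[0,0,0]},
  {"dp":[0,0,0],"delta_rot":[0,0,0]},
  {"dp":[0,0,0],"delta_rot":[0,0,0]},
], claw=1)

```text
time_s: 26.32
ee_pos: [0.5941, -0.2566, 0.0775]
ee_rot: [0.0, 1.572, -0.001]
ft_force: [0.8, -0.5, 1.2]
opening: 1.001
```

Request:
servo_tool([
  {"dp":[-0.3,0,0],"delta_rot":[0,0,0]},
  {"dp":[-0.8,0,0],"delta_rot":[0,0,0]},
  {"dp":[-1.5,0,0],"delta_rot":[0,0,0]},
  {"dp":[-2.2,0,0],"delta_rot":[0,0,0]},
  {"dp":[-3,0,-0.5],"delta_rot":[0,0,0]},
  {"dp":[-3.5,0,-1.3],"delta_rot":[0,0,0]},
  {"dp":[-3.5,0,-2.2],"delta_rot":[0,0,0]},
  {"dp":[-3.5,0,-3],"delta_rot":[0,0,0]},
  {"dp":[-3.5,0,-3],"delta_rot":[0,0,0]},
  {"dp":[-3.5,0,-3],"delta_rot":[0,0,0]},
])

```text
time_s: 27.58
ee_pos: [0.4149, -0.2564, 0.289]
ee_rot: [-0.001, 1.569, -0.002]
ft_force: [0.6, 0.1, -0.0]
opening: 1.002
```

Run:
```python
from go import *
a=grab('top');b=grab('side');plan([.5,-.25,.3])
cv2.imwrite('pics/f.png',np.hstack([cv2.resize(d,(400,400),interpolation=2) for d in(a['img'][160:260,210:410][:,100:200],b['img'][160:280,310:430])])[:,:,::-1])
cv2.imwrite('pics/full.png',np.vstack([np.hstack([cv2.resize(a['img'][160:230,320:420],(400,280),interpolation=2),cv2.resize(b['img'][205:275,310:410],(400,280),interpolation=2)]),np.hstack([cv2.resize(d['img'],(400,300)) for d in(a,b)])])[:,:,::-1])
```

```text
t 27.675 p [ 0.4154 -0.2564  0.288 ] jaw 1.5708 -> 1.571 tilt [-0.    -0.001 -1.   ] q [-0.67 -0.06  1.4  -0.    1.79 -2.24] F [ 0.71 -0.21 -1.05] op 0.998
dp [-0.2, 0.106, 1.41] rot [-0.0, -0.003, 0.01]
```

View pics/full.png

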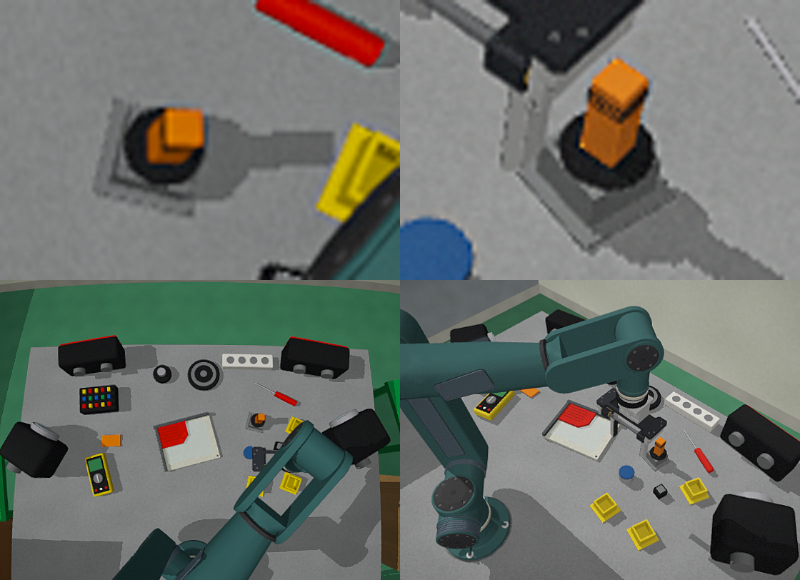

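The picture shows the pusher upright in the grey holder with its flange on the rim at px (361,196), as at the start. The lens is still in the corner, and the bystanders are in place as far as they are visible.

Run:
```python
from go import *
a=grab('top');print(cast(a,(320+155/4-.4,160+155/4-.4),.003),'pusher',cast(a,(320+163/4-.4,160+145/4-.4),.043))
print(r.hand_in())
```

```text
[[ 0.59346726 -0.25839836  0.003     ]] pusher [[ 0.59335266 -0.25659143  0.043     ]]
the job is handed in; nothing more can be done
None
```

The job is done and handed in at about 28 s on the robot's clock. `hand_in()` reports no verdict, so what follows rests on my own checks.

**What I did:**
- I took the pusher out of the grey holder and measured its foot's offset from two tilted views: 7.0 mm, as the description says.
- I pushed the lens on its cut face until it met both fences. I finished with about 8 N on the cut, roughly 5.5 N towards the far fence and 6 N towards the left one, and the force reading never passed about 9 N.
- I then backed away along the cut's normal and hung the pusher back in its holder.

**Last checks:**
- **Lens:** it lies flush in the fence corner in both views, and its two visible edges are within 0.01 rad of the jig. The side camera put its corner at (86.8, 106.8) mm in the jig, about 2 mm beyond the true corner. That is calibration bias, so flushness rests on the forces and the pictures, not on that number.
- **Pusher:** it stands upright with its flange on the rim, about 2 mm from the holder's measured centre. The gripper is open and clear of it.
- **Bystanders:** those I could see in the last picture are where they were. The arm hid part of the right side in the top view; the side view showed the tin, relay and driver in place.

**What went less well:** midway the lens turned slightly clockwise because I was pushing too far left on the cut. I backed off, shifted right, and the fences squared it.

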